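Prise open a hinged plaster mould with a palette knife

ROBOT

A 7-joint arm with a two-finger parallel gripper is mounted at the origin on the work surface. World frame = base frame: x ahead of the robot, y to its left, z up, the work surface at z = 0. Lengths are in m, angles in rad, forces in N, time in s.
With the tool pointing down it reaches from about 0.4 to 0.85 m from the base axis. Payload 10.4 kg.
Tool frame: the origin (TCP) lies between the finger pads; the fingertips stand 19 mm ahead of it and the grasp point (between the pads) is the TCP (manip.tips_ahead is the distance from the TCP to the fingertips, in m); z points along the fingers, y is the line along which they close (so a half turn about z gives the same grasp; the last joint's range is limited). The gripper opens to 85 mm and grips with 20 to 120 N. Pads are 22 mm wide; open, the fingers measure 114 mm over their backs; the gripper's body (76 mm by 85 mm) begins 54 mm behind the grasp point. The pads swing forward as they close: fully open they stand 13 mm farther back than shut.
Start: joints at [1.215, 0.332, -0.065, 1.46, 0.022, 1.35, -0.088], TCP at [0.204, -0.591, 0.25] pointing down, gripper open.
Joint ranges: [-2.6, 2.6], [-0.5, 2.12], [-1.47, 1.34], [0.16, 2.42], [-1.27, 4.41], [0.06, 2.06], [-2.6, 2.6]. Speed limits (rad/s): [2.22, 2.22, 2.79, 2.79, 3.14, 3.14, 3.14].

INTERFACE

Orientations are given as a unit quaternion [x, y, z, w].
In Python, from workcell import manip, viewer gives the robot as it stands.
- The arm moves only by the tool arm_command, never from a script. Its argument "series" is text: rows parted by semicolons, each of 5 numbers parted by spaces: the closure, from 0 (fully open) to 1 (shut), then the shift along the tool's x, y, z normalised to -1 to 1, where 1 is 0.4 m, then the turn about the tool's z normalised to -1 to 1, where 1 is 180 degrees. In form: jaw tx ty tz spin; .... A call has exactly 10 rows; each row shifts and turns the commanded pose from where the row before left it, along the tool's axes as they then stand; what a row does not reach is not made up. A row lasts 1/8 s, in which the tool goes at most 62.5 mm and 10.7 degrees, less where a joint would pass 70% of its speed; a pose out of reach is approached as far as the arm can. A call with a number of a shift or a turn outside -1 to 1 is refused whole. A call with a gripper value outside its range is refused whole. The fingers move at their own pace and stop on an object; "newtons" is the grip in N (left out, the last holds). Time passes only in rows, so rows that do not move let the fingers close, or fill a call up. It gives the time, the measured TCP pose, the force, the opening and the grip force at its end, in the units of the state.
- manip.get_obs(): the state, without advancing time (a new reading comes with each control period).
- viewer.camera(name): name is "scene" or "side" or "wrist"; returns a dict with "pixels" (400x640x3 uint8, red, green, blue), "intrinsics" (3x3 intrinsics, pixels), "extrinsics" (4x4, takes a point from world to camera coordinates). Camera axes: x right, y up, looking along -z (the intrinsics and any distortion apply to the point x, -y, -z); pixel columns grow to the right and rows downward; lengths in m; the calibration is good to about 2 mm. A picture is of the moment at which its call begins. There is no depth.
- manip.hand_in(): hands the job in; it is judged then, once.
The state is a dict: "clock": time; "joint_pos": joint angles; "joint_velocities": joint speeds; "tau": joint torques, N m; "position": TCP position; "ee_rot": TCP orientation; "ft_force": force on the tool from outside, world axes, zero at the start; "torque": the same for the moment, N m; "grip_width": opening from 0.0 (shut) to 1.0 (fully open); "grasp_force": force on a finger pad.
Only numpy, scipy, OpenCV 4.12 (cv2) and the standard library are available. Lean on these libraries where they do the work, as an engineer would, in place of code of your own. Each camera call takes 0.05 s, during which the arm holds its last target. There are 200 camera calls.

TASK

Take the palette knife from its rest, slip its blade into the slot at the front of the closed plaster mould and gently lever the cover up, then fold the cover back with the knife past upright until it stays wide open. Touch the mould with nothing but the knife, without forcing the brittle plaster (at most 25 N) and without touching the tile inside. Finally lay the knife back across both bars of its rest as it lay before; leave everything else in its place.

Things in the scene. Friction and masses are not known exactly. Their poses are not given: they have to be found in the camera images.
- mould: Fixed hinged white plaster mould, 140 (x) x 150 (y) x 88 mm high, on two battens. Origin: centre of its underside, on the table; +x to the hinge side, the front with the slot faces -x. Block up to the parting line at 70 mm, cover on top. At the front middle a lip of the cover and a ledge of the block, 64 mm wide, stick out 14 mm; the prying slot is between them.
- slot (a point): Middle of the mouth of the prying slot, 84 mm in front of the mould's origin (its -x), 65 mm above the table. The slot is 10 mm high (60 to 70 mm above the table), 48 mm wide and runs 36 mm in along the mould's +x, the cover's underside being its roof.
- hinge (a point): Middle of the cover's hinge axis: on the mould's back edge, 70 mm in its +x from its origin, 70 mm above the table. The axis runs along the mould's y.
- cover (a joint): Angle of the mould's cover in rad: 0 closed, 1.57 upright, 1.92 fully folded back against its stop. The cover is a plaster slab 140 x 150 x 18 mm, about 0.3 kg, with a somewhat stiff hinge; let go below upright it may fall shut, past upright it stays open.
- cover_lip (a point): Middle of the lower front edge of the cover's lip, 154 mm from the hinge axis; the lip is 12 mm thick. It moves with the cover.
- cast: Loose, fragile white tile with a scalloped edge, about 75 x 100 x 16 mm, lying in the mould's cavity under the cover, its top 14 mm below the parting line. Origin: centre of its underside. Stays where it is.
- rest: Fixed dark wooden knife rest, 110 (x) x 80 (y) mm: a 6 mm base with two crossbars along y, 12 mm wide, centred 45 mm either side of the middle, their flat tops 35 mm above the table, with 8 mm high stops at the ends (64 mm free between them). Origin: centre of its underside.
- knife: Loose palette knife, 190 mm long, 0.11 kg, lying along x across both bars of the rest. Wooden handle 120 x 18 x 18 mm, x = -70 to +50 mm; steel blade 24 mm wide (20 at the tip), 3 mm thick, x = +50 to +120 mm, at half the handle's height. Origin: on the handle's underside, midway between the bars: grip there (mass centre 20 mm further to +x); +x to the tip, +z up, square to the blade.
- knife_tip (a point): Middle of the blade's tip edge: 120 mm in +x and 9 mm in +z from the knife's origin.
- cup: Bystander: white bisque cup, 70 mm across, 70 mm high. Origin: centre of its underside, as for all bystanders.
- jar: Bystander: small glass jar with black cap, 48 mm across, 55 mm high.
- rib: Bystander: flat wooden rib, 90 x 50 x 6 mm.
- bowl: Bystander: terracotta bowl, 120 mm across, 50 mm high.
- slip: Bystander: closed white bottle, 70 mm across, 170 mm high.
- bat: Bystander: round plaster bat, 140 mm across, 18 mm high.
Mind the look-alikes: they are no part of the job. What is shaped like the mould but black or yellow is not meant.

How it is judged:
On the way, in this order (a step that is already met when the one before it is completed fails the run):
1. the knife, off its rest, has levered the cover ajar (0.1 to 0.6 rad) and bears it (value of joint cover between 0.1 and 0.6 rad and contact force between knife and mould above 0.3 N and distance between knife and rest above 0.1 m), for 0.1 s.
2. the cover is folded back past upright (over 1.65 rad) (value of joint cover above 1.65 rad), for 0.2 s.
At the end, for the whole second after the job is handed in: The cover stays open at more than 1.65 rad (95 degrees); the knife lies still and level across both bars of its rest, its origin within 25 mm (along) and 30 mm (across) of the rest's middle, within 0.35 rad of the rest's direction; the tile is within 6 mm of where it was (value of joint cover above 1.65 rad and velocity of joint cover below 0.05 rad/s and x of knife in the frame of rest between -0.025 and 0.025 m and y of knife in the frame of rest between -0.03 and 0.03 m and z of knife in the frame of rest between 0.03 and 0.041 m and angle between knife's own z axis and vertical below 0.12 rad and angle between the x axis of knife and the x axis of rest, either way round below 0.35 rad and linear speed of knife below 0.02 m/s and distance of cast from where it was at the start of the episode below 0.006 m); the robot touches nothing.
It fails at once if the robot itself touches the mould or its cover (over 1 N) (contact force between any of the fingers, the arm and mould above 1 N).
It fails at once if the knife presses on the mould with more than 25 N (contact force between knife and mould above 25 N).
It fails at once if the tile is touched by knife or robot (over 1 N) (contact force between knife and cast above 1 N or contact force between any of the fingers, the arm and cast above 1 N).
It fails at once if a bystander is moved by more than 30 mm (distance of any of cup, jar, rib, bowl, slip, bat from where it was at the start of the episode above 0.03 m).
It also fails if it takes over 72 s, if anything falls off the work surface, if the arm or the gripper's body presses on something with over 40 N, if the wrist force passes 120 N, or if a joint passes its speed limit or range.

## Working session

There is one attempt and no reset: what is moved stays moved. The work goes in short steps, Python scripts to look and compute and a tool call to move; the robot and the scene stay as the last step left them, time stands still between calls to the robot, and variables do not carry over. Pictures are saved under pics/ and viewed, at most 14 in all, crops included, and the job is handed in when it is done.

Besides the shell and the picture viewer there is one more tool, called by a JSON object that holds its "op" and its "data". arm_command: Moves the arm, as the interface text tells. Scaled input: -1 to 1 covers 0.4 m each way for a shift and 180 degrees each way for a turn. Its arguments: {"type":"object","properties":{"series":{"type":"string"},"newtons":{"type":"number"}},"required":["series"]}

```bash
ls; mkdir -p pics; python3 - <<'E'
from workcell import manip, viewer
import cv2, numpy as np, pickle
o=manip.get_obs(); print({k:np.round(v,3) for k,v in o.items()})
D={}
for n in("scene","side","wrist"):
    c=viewer.camera(n); D[n]=c; cv2.imwrite(f"pics/{n}0.png",c["pixels"][:,:,::-1])
    R=c["extrinsics"]; print(n,np.round(-R[:3,:3].T@R[:3,3],3),np.round(R[2,:3],2),c["intrinsics"].tolist(),[k for k in c])
pickle.dump(D,open("d0.pkl","wb"))
E
```

```text
pics
{'clock': np.float64(0.0), 'joint_pos': array([ 1.215,  0.333, -0.065,  1.461,  0.022,  1.35 , -0.089]), 'joint_velocities': array([ 0.001, -0.   , -0.   , -0.   , -0.001,  0.002,  0.   ]), 'tau': array([ 0.0000e+00, -6.2544e+01,  4.9000e-02, -3.9162e+01,  1.6000e-02,
        1.0000e-02,  0.0000e+00]), 'position': array([ 0.204, -0.59 ,  0.25 ]), 'ee_rot': array([ 0.986,  0.166, -0.   , -0.001]), 'ft_force': array([-0.632,  0.079, -0.647]), 'torque': array([0.008, 0.029, 0.009]), 'grasp_force': np.float64(0.0), 'grip_width': np.float64(0.998)}
scene [1.022 0.672 1.203] [0.39 0.48 0.79] [[492.35144993350644, 0.0, 325.7354208480527], [0.0, 492.35144993350644, 199.7345889210653], [0.0, 0.0, 1.0]] ['pixels', 'intrinsics', 'extrinsics']
side [ 0.038 -0.973  0.966] [-0.32 -0.7   0.64] [[422.457820436232, 0.0, 320.82085009411907], [0.0, 422.457820436232, 204.05592671443873], [0.0, 0.0, 1.0]] ['pixels', 'intrinsics', 'extrinsics']
wrist [ 0.272 -0.567  0.374] [0.27 0.09 0.96] [[313.18325473129875, 0.0, 321.01586661135843], [0.0, 313.18325473129875, 199.74842988975908], [0.0, 0.0, 1.0]] ['pixels', 'intrinsics', 'extrinsics']
```

View pics/scene0.png

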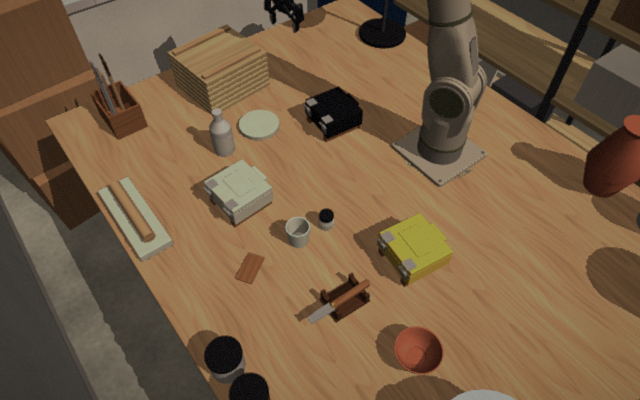

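View pics/side0.png

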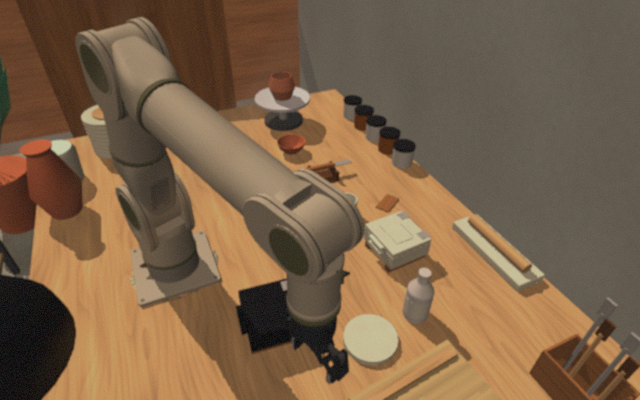

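The scene view shows three mould shapes: white at (240,190), yellow at (415,248) and black at (333,110). The knife lies on its rest at (340,300). There are other palette-knife-like tools in the box at (118,108). In the side view the white mould is at (397,238) and the knife at (325,170). I choose the white mould and the knife on the dark rest, and check both close up.

```bash
python3 - <<'E'
import cv2,pickle,numpy as np
D=pickle.load(open("d0.pkl","rb"))
a=D["scene"]["pixels"][150:235,190:290,::-1];b=D["side"]["pixels"][200:275,350:440,::-1]
c=D["scene"]["pixels"][265:335,295:385,::-1];d=D["side"]["pixels"][145:195,290:370,::-1]
f=lambda i:cv2.resize(i,(400,300),interpolation=cv2.INTER_CUBIC)
cv2.imwrite("pics/crop.png",np.vstack([np.hstack([f(a),f(b)]),np.hstack([f(c),f(d)])]))
E
```

```text
(no output)
```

View pics/crop.png

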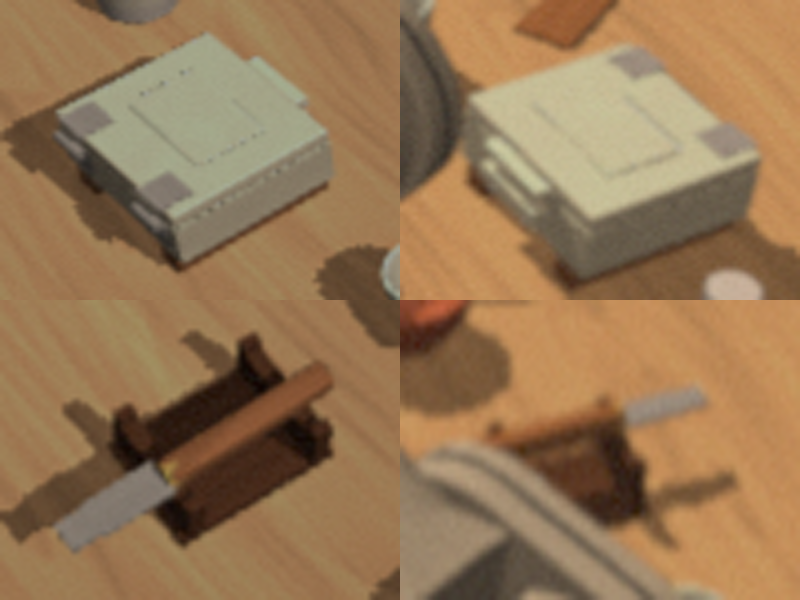

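The crop shows the white mould with grey hinge plates at the far edge, and the lip and ledge on the opposite edge. The lip is at scene ≈(260,172) and side ≈(366,243), facing the robot. The knife lies across the dark rest with its blade to the lower left, tip at scene ≈(309,320). Now I measure.

```bash
cat >h.py <<'E'
import numpy as np,cv2,pickle
def ray(c,uv,z):
    K,E=c["intrinsics"],c["extrinsics"];R,t=E[:3,:3],E[:3,3]
    p=np.linalg.inv(K)@np.array([uv[0],uv[1],1.]); d=R.T@np.array([p[0],-p[1],-p[2]]);o=-R.T@t
    return o+d*(z-o[2])/d[2]
def proj(c,P):
    p=c["extrinsics"][:3,:3]@np.asarray(P)+c["extrinsics"][:3,3]; q=c["intrinsics"]@[p[0],-p[1],-p[2]]; return q[:2]/q[2]
E
python3 - <<'E'
from h import *
D=pickle.load(open("d0.pkl","rb"))
def sub(c,pts):
    g=cv2.cvtColor(c["pixels"],cv2.COLOR_RGB2GRAY)
    return cv2.cornerSubPix(g,np.float32(pts)[:,None],(3,3),(-1,-1),(3,50,.01))[:,0]
# order: front-a, front-b, back-b, back-a ; a = seen... 
S=[(242.5,160),(272.5,188),(232.5,211),(204.5,181)]
T=[(394,255),(366,224),(401.3,211.3),(431,239)]
for n,P in(("scene",S),("side",T)):
    c=D[n];q=sub(c,P);W=np.array([ray(c,p,.088)[:2] for p in q]);print(n,q.round(1).tolist(),W.round(3).tolist(),[round(float(np.linalg.norm(W[i]-W[i-1])),3) for i in range(4)],W.mean(0).round(4))
    x=(W[2]+W[3]-W[0]-W[1]);print(np.arctan2(x[1],x[0]))
c=D["scene"]
pix=c["pixels"];hsv=cv2.cvtColor(pix,cv2.COLOR_RGB2HSV)
f=lambda u,v:(295+u*90/400,265+v*70/300)
for nm,u,v,z in[("h_end_top_mid",318,372,.053),("h_end_blade",172,168+0,0.053),("tip",66,534-300,.044),("blade_root",165,478-300,.044)]:
    if nm=="h_end_top_mid": v=72
    print(nm,f(u,v),ray(c,f(u,v),z).round(4))
d=D["side"]; g=lambda u,v:(290+u*80/400,145+(v-300)*50/300)
print("side tip",ray(d,g(704,395),.044).round(4),"root",ray(d,g(628,412),.044).round(4))
# steel blade mask
for n,(x0,x1,y0,y1) in dict(scene=(305,340,290,328),side=(412-290+290,435,155,170)).items(): pass
m=cv2.inRange(hsv,(0,0,90),(179,70,255));m2=np.zeros_like(m);m2[295:330,303:338]=m[295:330,303:338]
k=max(cv2.findContours(m2,0,2)[0],key=cv2.contourArea);r=cv2.minAreaRect(k);b=cv2.boxPoints(r)
print(cv2.contourArea(k),b.round(1).tolist(),[ray(c,p,.0455)[:2].round(4).tolist() for p in b])
E
```

```text
Traceback (most recent call last):
cv2.error: OpenCV(4.12.0) :-1: error: (-5:Bad argument) in function 'cornerSubPix'
> Overload resolution failed:
>  - Layout of the output array corners is incompatible with cv::Mat
>  - Expected Ptr<cv::UMat> for argument 'corners'
```

```bash
cat > m.py <<'E'
from h import *
D=pickle.load(open("d0.pkl","rb"))
def sub(c,pts):
    g=cv2.cvtColor(c["pixels"],cv2.COLOR_RGB2GRAY)
    a=np.ascontiguousarray(np.array(pts,np.float32).reshape(-1,1,2))
    return cv2.cornerSubPix(g,a,(3,3),(-1,-1),(3,50,.01))[:,0]
S=[(242.5,160),(272.5,188),(232.5,211),(204.5,181)]
T=[(394,255),(366,224),(401.3,211.3),(431,239)]
for n,P in(("scene",S),("side",T)):
    c=D[n];q=sub(c,P);W=np.array([ray(c,p,.088)[:2] for p in q]);print(n,q.round(1).tolist(),W.round(3).tolist(),[round(float(np.linalg.norm(W[i]-W[i-1])),3) for i in range(4)],W.mean(0).round(4))
    x=(W[2]+W[3]-W[0]-W[1]);print(np.arctan2(x[1],x[0]))
c=D["scene"];d=D["side"]
f=lambda u,v:(295+u*90/400,265+v*70/300)
g=lambda u,v:(290+(u-400)*80/400,145+(v-300)*50/300)
for nm,u,v,z in[("h_end",318,72,.053),("h_blade",172,168,.053),("tip",66,236,.044),("root",165,178,.044)]:
    print(nm,f(u,v),ray(c,f(u,v),z).round(4))
print("side tip",ray(d,g(704,395),.044).round(4),"root",ray(d,g(628,412),.044).round(4))
hsv=cv2.cvtColor(c["pixels"],cv2.COLOR_RGB2HSV)
m=cv2.inRange(hsv,(0,0,90),(179,70,255));m2=np.zeros_like(m);m2[295:330,303:338]=m[295:330,303:338]
k=max(cv2.findContours(m2,0,2)[0],key=cv2.contourArea);b=cv2.boxPoints(cv2.minAreaRect(k))
print(cv2.contourArea(k),b.round(1).tolist(),[ray(c,p,.0455)[:2].round(4).tolist() for p in b])
E
python3 m.py
```

```text
scene [[241.6999969482422, 158.6999969482422], [271.5, 186.6999969482422], [232.39999389648438, 212.0], [203.3000030517578, 180.1999969482422]] [[0.582, -0.292], [0.572, -0.145], [0.711, -0.135], [0.718, -0.287]] [0.136, 0.148, 0.139, 0.153] [ 0.6457 -0.2147]
0.05440218224901801
side [[392.79998779296875, 254.5], [364.8999938964844, 223.8000030517578], [401.29998779296875, 211.3000030517578], [430.29998779296875, 238.89999389648438]] [[0.577, -0.297], [0.567, -0.15], [0.703, -0.146], [0.713, -0.288]] [0.136, 0.147, 0.136, 0.143] [ 0.6402 -0.2204]
0.050135194258624456
h_end (366.55, 281.8) [0.5409 0.2501 0.053 ]
h_blade (333.7, 304.2) [0.6492 0.2477 0.053 ]
tip (309.85, 320.06666666666666) [0.7207 0.2419 0.044 ]
root (332.125, 306.5333333333333) [0.6535 0.247  0.044 ]
side tip [0.7216 0.2342 0.044 ] root [0.6586 0.2405 0.044 ]
203.5 [[306.5, 316.70001220703125], [328.3999938964844, 302.1000061035156], [333.5, 309.70001220703125], [311.5, 324.29998779296875]] [[0.7224, 0.23], [0.6539, 0.232], [0.6567, 0.2565], [0.7245, 0.254]]
```

Both views agree to about 8 mm. The cover measures 0.136–0.139 × 0.147–0.153 m, so the mould centre is ≈(0.643,−0.218) with yaw ≈0.06. The knife origin is ≈(0.604,0.246) with yaw ≈−0.035. All of this is within reach, so I move towards the knife.

{"op": "arm_command", "data": {"series": "0.3 0.105 -0.07 0 0; 0.3 0.105 -0.07 0 0; 0.3 0.105 -0.07 0 0; 0.3 0.105 -0.07 0 0; 0.3 0.105 -0.07 0 0; 0.3 0.105 -0.07 0 0; 0.3 0.105 -0.07 0 0; 0.3 0 0 0 0.0392; 0.3 0 0 0 0.0392; 0.3 0 0 0 0.0392", "newtons": 100}}

```text
clock: 1.4
position: [0.418, -0.3092, 0.2501]
ee_rot: [1.0, -0.02, -0.0, -0.0]
ft_force: [-0.2, -0.6, -0.1]
grip_width: 0.701
grasp_force: 0.0
```

{"op": "arm_command", "data": {"series": "0.3 0.041 -0.14 0 0; 0.3 0.041 -0.14 0 0; 0.3 0.041 -0.14 0 0; 0.3 0.041 -0.14 0 0; 0.3 0.041 -0.14 0 0; 0.3 0.041 -0.14 0 0; 0.3 0.041 -0.14 0 0; 0.3 0.041 -0.14 0 0; 0.3 0.041 -0.14 0 0; 0.3 0.041 -0.14 0 0"}}

```text
clock: 2.65
position: [0.603, 0.2456, 0.25]
ee_rot: [1.0, -0.019, -0.0, 0.0]
ft_force: [0.7, -0.5, -0.2]
grip_width: 0.698
grasp_force: 0.0
```

```bash
python3 - <<'E'
from h import *
from workcell import manip, viewer
D={n:viewer.camera(n) for n in("wrist","side","scene")};pickle.dump(D,open("d1.pkl","wb"))
cv2.imwrite("pics/w1.png",D["wrist"]["pixels"][:,:,::-1])
o=manip.get_obs();print(o["position"],o["ee_rot"],o["joint_pos"].round(2))
E
```

```text
[0.60140956 0.24811782 0.24904026] [ 9.99876877e-01 -1.56241580e-02 -1.21867470e-03 -7.95171456e-04] [ 0.02  0.47 -0.67  1.36  0.29  1.41 -2.25]
```

View pics/w1.png

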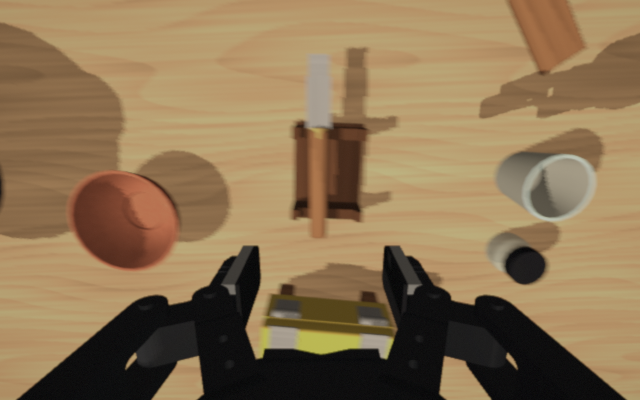

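The wrist view shows the knife with its tip at (319,57), blade root at (319,127) and handle end at (318,237). The rest's outline runs from (293,122) to (365,220). The bowl, cup, jar and rib stand clear of the fingers, and the yellow look-alike is at the bottom.

```bash
python3 - <<'E'
from h import *
D=pickle.load(open("d1.pkl","rb"));c=D["wrist"]
hsv=cv2.cvtColor(c["pixels"],cv2.COLOR_RGB2HSV);print(hsv[90,318],hsv[180,317])
for nm,p,z in[("tip",(319,57),.0455),("root",(319,126),.0455),("hroot",(317.5,129),.053),("hend",(318,237),.053),("yel",(330,295),.088),("bar1L",(295,126),.043),("bar1R",(366,126),.043),("bar2L",(294,210),.043),("bar2R",(361,210),.043)]: print(nm,ray(c,p,z).round(4))
m=cv2.inRange(hsv,(0,0,100),(179,60,255));m2=np.zeros_like(m);m2[45:128,300:337]=m[45:128,300:337]
k=max(cv2.findContours(m2,0,2)[0],key=cv2.contourArea);b=cv2.boxPoints(cv2.minAreaRect(k))
print(cv2.contourArea(k),[ray(c,p,.0455)[:2].round(4).tolist() for p in b])
s=D["side"];print("side",proj(s,(.723,.242,.044)),proj(D["scene"],(.723,.242,.044)))
E
```

```text
[ 16  33 168] [ 13 142 171]
tip [0.7206 0.2424 0.0455]
root [0.6559 0.2449 0.0455]
hroot [0.6535 0.2464 0.053 ]
hend [0.5364 0.2506 0.053 ]
yel [0.4854 0.2397 0.088 ]
bar1L [0.6566 0.2696 0.043 ]
bar1R [0.654  0.1965 0.043 ]
bar2L [0.5656 0.2762 0.043 ]
bar2R [0.5629 0.2017 0.043 ]
1522.5 [[0.7238, 0.2557], [0.7228, 0.2298], [0.6544, 0.2316], [0.6554, 0.2592]]
side [350.19447377 159.74100662] [309.1440821  320.62890249]
```

{"op": "arm_command", "data": {"series": "0.3 0.003 0 0.1 0; 0.3 0 0 0.1 0; 0.3 0 0 0.1 0; 0.3 0 0 0.1 0; 0.3 0 0 0.08 0; 0.3 0 0 0.035 0; 0.9 0 0 0 0; 0.9 0 0 0 0; 0.9 0 0 0 0; 0.9 0 0 0 0", "newtons": 100}}

```text
clock: 4.05
position: [0.6046, 0.2445, 0.0462]
ee_rot: [1.0, -0.018, 0.001, -0.0]
ft_force: [-1.3, -0.6, 5.6]
grip_width: 0.192
grasp_force: 98.1
```

{"op": "arm_command", "data": {"series": "0.95 0 0 0 0; 0.95 0 0 0 0; 0.95 0 0 -0.03 0; 0.95 0 0 -0.05 0; 0.95 0 0 -0.08 0; 0.95 0 0 -0.1 0; 0.95 0 0 -0.1 0; 0.95 0 0 -0.1 0; 0.95 0 0 0 0; 0.95 0 0 0 0"}}

```text
clock: 5.3
position: [0.6034, 0.2441, 0.2286]
ee_rot: [1.0, -0.018, 0.0, 0.0]
ft_force: [-0.2, -0.3, -1.5]
grip_width: 0.191
grasp_force: 97.6
```

{"op": "arm_command", "data": {"series": "0.95 -0.049 0.134 0 0; 0.95 -0.049 0.134 0 0; 0.95 -0.049 0.134 0 0; 0.95 -0.049 0.134 0 0; 0.95 -0.049 0.134 0 0; 0.95 -0.049 0.134 0 0; 0.95 -0.049 0.134 0 0; 0.95 -0.049 0.134 0 0; 0.95 -0.049 0.134 0 0; 0.95 0 0 0 -0.031"}}

```text
clock: 6.55
position: [0.4067, -0.2355, 0.2271]
ee_rot: [1.0, 0.027, -0.001, -0.0]
ft_force: [0.5, -0.3, -1.1]
grip_width: 0.189
grasp_force: 97.9
```

{"op": "arm_command", "data": {"series": "0.95 0 0 0.1 0; 0.95 0 0 0.1 0; 0.95 0 0 0.1 0; 0.95 0 0 0.05 0; 0.95 0 0 0 0; 0.95 0 0 0 0; 0.95 0 0 0 0; 0.95 0 0 0 0; 0.95 0 0 0 0; 0.95 0 0 0 0"}}

```text
clock: 7.8
position: [0.4097, -0.2315, 0.0885]
ee_rot: [1.0, 0.03, 0.0, 0.0]
ft_force: [0.1, 0.1, -1.4]
grip_width: 0.19
grasp_force: 97.9
```

```bash
python3 - <<'E'
from h import *
from workcell import manip, viewer
D={n:viewer.camera(n) for n in("wrist","side","scene")};pickle.dump(D,open("d2.pkl","wb"))
o=manip.get_obs();print(o["position"],o["ee_rot"],o["joint_pos"].round(2))
a=D["scene"]["pixels"][110:230,190:350,::-1];b=D["side"]["pixels"][190:290,310:440,::-1];w=D["wrist"]["pixels"][:,:,::-1]
f=lambda i,s:cv2.resize(i,s,interpolation=cv2.INTER_CUBIC)
cv2.imwrite("pics/p2.png",np.vstack([np.hstack([f(a,(400,300)),f(b,(400,300))]),np.hstack([f(w[0:240,160:480],(400,300)),np.zeros((300,400,3),np.uint8)])]))
E
```

```text
[ 0.40969887 -0.23147864  0.08833796] [9.99539657e-01 3.03392720e-02 3.10884835e-05 2.95193162e-05] [ 0.78  0.19 -0.39  2.02  0.09  0.95 -1.16]
```

View pics/p2.png

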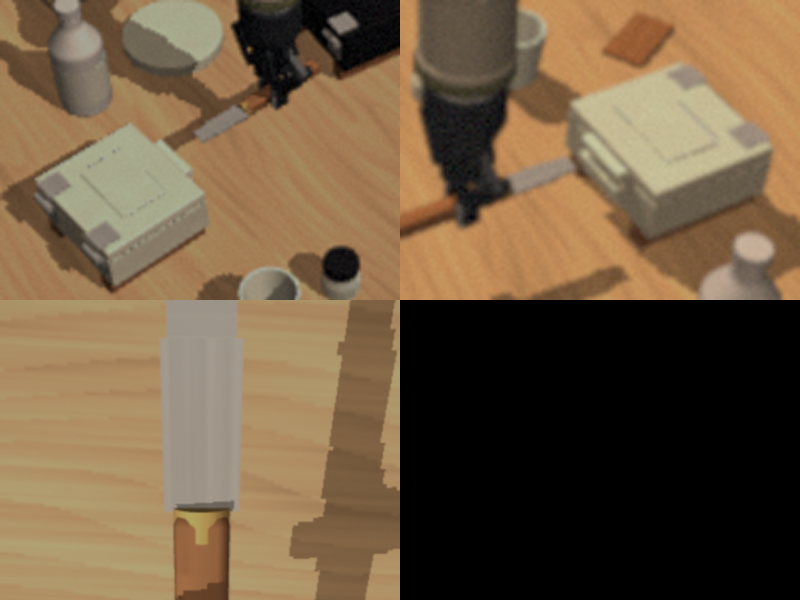

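The scene crop shows the knife held straight, with its tip at ≈(270,163) just ahead of the lip's middle (260,172). In the side view the tip is at ≈(367,244), in front of the lip (375,241). The wrist view shows the blade aligned with the tool x. Now I triangulate the tip and the lip.

```bash
python3 - <<'E'
from h import *
D=pickle.load(open("d2.pkl","rb"));a,b=D["scene"],D["side"]
def P(c): E=c["extrinsics"].copy();E[1:3]*=-1;return c["intrinsics"]@E[:3]
def tri(p,q): X=cv2.triangulatePoints(P(a),P(b),np.float64(p).reshape(2,1),np.float64(q).reshape(2,1));return (X[:3]/X[3]).ravel().round(4)
fs=lambda u,v:(190+u*.4,110+v*.4); fd=lambda u,v:(310+(u-400)*.325,190+v/3)
print("tip",tri(fs(200,133),fd(575,164)))
print("root",tri(fs(243,110),fd(511,184)))
# lip top outer edge corners (z=.082): ends
L=[fs(163,141),fs(191,172)];M=[fd(619,195),fd(582,156)]
print("scene lip corners",[ray(a,p,.082).round(4) for p in L],tri(L[0],fd(629,175)),"")
# projections of predicted features
c=np.array([.643,-.2175]);y=.06;R=np.array([[np.cos(y),-np.sin(y)],[np.sin(y),np.cos(y)]])
for n,pt in dict(lipA=(-.084,-.032,.082),lipB=(-.084,.032,.082),mouth=(-.084,0,.065)).items():
    X=[*(c+R@pt[:2]),pt[2]];s=proj(a,X);d=proj(b,X)
    print(n,np.round(X,3),((s-[190,110])/.4).round(),((d-[310,190])/[.325,1/3]+[400,0]).round())
E
```

```text
tip [ 0.5255 -0.2283  0.0859]
root [ 0.4598 -0.2278  0.085 ]
scene lip corners [array([ 0.5638, -0.2458,  0.082 ]), array([ 0.5642, -0.1837,  0.082 ])] [ 0.5669 -0.2537  0.0769] 
lipA [ 0.561 -0.254  0.082] [161. 136.] [616. 173.]
lipB [ 0.557 -0.191  0.082] [193. 166.] [579. 133.]
mouth [ 0.559 -0.223  0.065] [178. 160.] [595. 165.]
```

```bash
python3 - <<'E'
from h import *
D=pickle.load(open("d2.pkl","rb"))
f=lambda i:cv2.resize(i[:,:,::-1],(800,300),interpolation=cv2.INTER_CUBIC)
cv2.imwrite("pics/p3.png",np.vstack([cv2.resize(D["scene"]["pixels"][150:195,220:300,::-1],(533,300),interpolation=2),cv2.resize(D["side"]["pixels"][215:260,340:420,::-1],(533,300),interpolation=2)]))
E
```

```text
(no output)
```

View pics/p3.png

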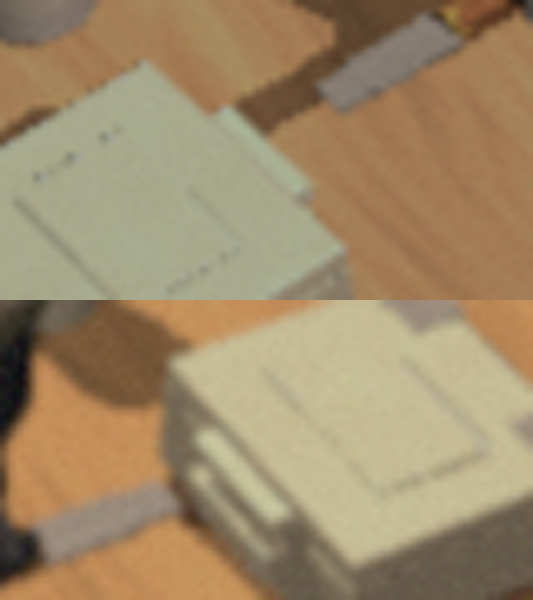

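The crop shows the lip's upper front edge running from (235,105) to (312,190) in the scene view and from (197,435) to (285,525) in the side view. The dark slot lies below it. The blade tip is at (336,98) scene and (172,498) side.

```bash
python3 - <<'E'
from h import *
D=pickle.load(open("d2.pkl","rb"));a,b=D["scene"],D["side"]
def P(c): E=c["extrinsics"].copy();E[1:3]*=-1;return c["intrinsics"]@E[:3]
def tri(p,q): X=cv2.triangulatePoints(P(a),P(b),np.float64(p).reshape(2,1),np.float64(q).reshape(2,1));return (X[:3]/X[3]).ravel().round(4)
s=lambda u,v:(220+u*.15,150+v*.15); d=lambda u,v:(340+u*.15,215+(v-300)*.15)
for n,p,q in[("A",(235,105),(285,525)),("B",(312,190),(197,435)),("tip",(336,98),(172,498)),("tipL",(320,88),(178,513)),("cornF+",(345,248),(172,362)),("cornF-",(147,62),(357,568))]: print(n,tri(s(*p),d(*q)),ray(a,s(*p),.082)[:2],ray(b,d(*q),.082)[:2])
E
```

```text
A [ 0.5638 -0.2545  0.0771] [ 0.56220323 -0.24794306] [ 0.56625349 -0.26098057]
B [ 0.5612 -0.1894  0.0758] [ 0.56263147 -0.18395834] [ 0.55906181 -0.19574442]
tip [ 0.5256 -0.2248  0.0824] [ 0.52307303 -0.22356828] [ 0.52914034 -0.22631483]
tipL [ 0.5261 -0.2343  0.0813] [ 0.52545954 -0.23316018] [ 0.52703188 -0.23551099]
cornF+ [ 0.571  -0.1475  0.0822] [ 0.56977134 -0.14702162] [ 0.57262768 -0.14813815]
cornF- [ 0.5805 -0.2955  0.082 ] [ 0.5799904  -0.29505418] [ 0.58131971 -0.29586025]
```

{"op": "arm_command", "data": {"series": "0.95 0 0 0.0575 0; 0.95 0 0 0 0; 0.95 0.035 0 0 0; 0.95 0.03 0 0 0; 0.95 0.01 0 0 0; 0.95 0.006 0 0 0; 0.95 0.006 0 0 0; 0.95 0.006 0 0 0; 0.95 0.006 0 0 0; 0.95 0.006 0 0 0"}}

```text
clock: 9.2
position: [0.4517, -0.2289, 0.0653]
ee_rot: [1.0, 0.03, 0.0, 0.0]
ft_force: [0.2, -0.4, -2.2]
grip_width: 0.187
grasp_force: 97.9
```

```bash
python3 - <<'E'
from h import *
from workcell import manip, viewer
D={n:viewer.camera(n) for n in("side","scene")};pickle.dump(D,open("d3.pkl","wb"))
o=manip.get_obs();print(o["position"],o["ft_force"].round(1))
cv2.imwrite("pics/p4.png",np.vstack([cv2.resize(D["scene"]["pixels"][150:195,220:300,::-1],(533,300),interpolation=2),cv2.resize(D["side"]["pixels"][215:260,340:420,::-1],(533,300),interpolation=2)]))
E
```

```text
[ 0.45187928 -0.22887175  0.06535256] [ 0.8  0.  -1.3]
```

View pics/p4.png

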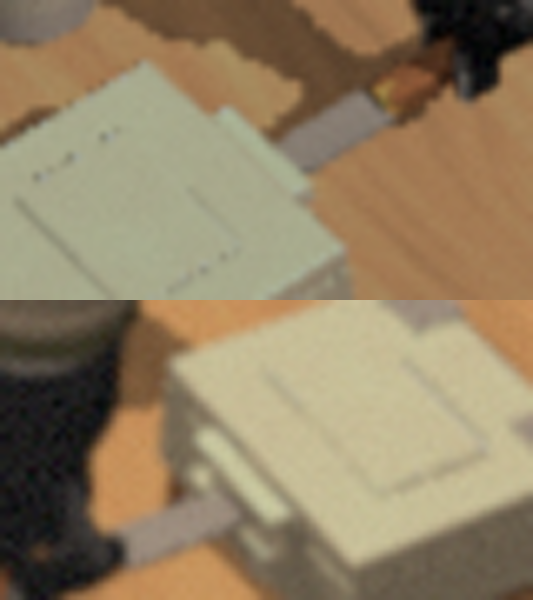

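The tip enters the slot between lip and ledge (side ≈(235,508)), with no contact force. I go further in.

{"op": "arm_command", "data": {"series": "0.95 0.006 0 0 0; 0.95 0.006 0 0 0; 0.95 0.006 0 0 0; 0.95 0.006 0 0 0; 0.95 0.006 0 0 0; 0.95 0.006 0 0 0; 0.95 0.006 0 0 0; 0.95 0.006 0 0 0; 0.95 0.002 0 0 0; 0.95 0 0 0 0"}}

```text
clock: 10.55
position: [0.4716, -0.2277, 0.0653]
ee_rot: [1.0, 0.03, 0.0, 0.0]
ft_force: [0.5, -0.3, -0.2]
grip_width: 0.191
grasp_force: 97.9
```

```bash
python3 - <<'E'
import numpy as np
# tip dx,dz along mould: contact corner starts r=.129 ahead of hinge, 3.5 mm lift to touch
r=.129;th=np.r_[np.arange(0,.31,.03),np.arange(.35,1.91,.05)]
x=r*(1-np.cos(th));z=.0035+r*np.sin(th)
for t,a,b,c,d in zip(th[1:],x[1:],z[1:],np.diff(x),np.diff(z)):print(f"{t:.2f} x{a:.3f} z{b:.3f} tx {c/.4:.3f} tz {-d/.4:.3f}")
E
```

```text
0.03 x0.000 z0.007 tx 0.000 tz -0.010
0.06 x0.000 z0.011 tx 0.000 tz -0.010
0.09 x0.001 z0.015 tx 0.001 tz -0.010
0.12 x0.001 z0.019 tx 0.001 tz -0.010
0.15 x0.001 z0.023 tx 0.001 tz -0.010
0.18 x0.002 z0.027 tx 0.002 tz -0.010
0.21 x0.003 z0.030 tx 0.002 tz -0.009
0.24 x0.004 z0.034 tx 0.002 tz -0.009
0.27 x0.005 z0.038 tx 0.002 tz -0.009
0.30 x0.006 z0.042 tx 0.003 tz -0.009
0.35 x0.008 z0.048 tx 0.005 tz -0.015
0.40 x0.010 z0.054 tx 0.006 tz -0.015
0.45 x0.013 z0.060 tx 0.007 tz -0.015
0.50 x0.016 z0.065 tx 0.007 tz -0.014
0.55 x0.019 z0.071 tx 0.008 tz -0.014
0.60 x0.023 z0.076 tx 0.009 tz -0.014
0.65 x0.026 z0.082 tx 0.009 tz -0.013
0.70 x0.030 z0.087 tx 0.010 tz -0.013
0.75 x0.035 z0.091 tx 0.011 tz -0.012
0.80 x0.039 z0.096 tx 0.011 tz -0.012
0.85 x0.044 z0.100 tx 0.012 tz -0.011
0.90 x0.049 z0.105 tx 0.012 tz -0.010
0.95 x0.054 z0.108 tx 0.013 tz -0.010
1.00 x0.059 z0.112 tx 0.013 tz -0.009
1.05 x0.065 z0.115 tx 0.014 tz -0.008
1.10 x0.070 z0.118 tx 0.014 tz -0.008
1.15 x0.076 z0.121 tx 0.015 tz -0.007
1.20 x0.082 z0.124 tx 0.015 tz -0.006
1.25 x0.088 z0.126 tx 0.015 tz -0.005
1.30 x0.094 z0.128 tx 0.015 tz -0.005
1.35 x0.101 z0.129 tx 0.016 tz -0.004
1.40 x0.107 z0.131 tx 0.016 tz -0.003
1.45 x0.113 z0.132 tx 0.016 tz -0.002
1.50 x0.120 z0.132 tx 0.016 tz -0.002
1.55 x0.126 z0.132 tx 0.016 tz -0.001
1.60 x0.133 z0.132 tx 0.016 tz 0.000
1.65 x0.139 z0.132 tx 0.016 tz 0.001
1.70 x0.146 z0.131 tx 0.016 tz 0.002
1.75 x0.152 z0.130 tx 0.016 tz 0.002
1.80 x0.158 z0.129 tx 0.016 tz 0.003
1.85 x0.165 z0.128 tx 0.016 tz 0.004
1.90 x0.171 z0.126 tx 0.015 tz 0.005
```

{"op": "arm_command", "data": {"series": "0.95 0 0 -0.004 0; 0.95 0 0 -0.004 0; 0.95 0 0 -0.004 0; 0.95 0 0 -0.004 0; 0.95 0 0 -0.005 0; 0.95 0 0 -0.005 0; 0.95 0 0 -0.006 0; 0.95 0 0 -0.006 0; 0.95 0.001 0 -0.006 0; 0.95 0.001 0 -0.006 0"}}

```text
clock: 11.8
position: [0.472, -0.2276, 0.0853]
ee_rot: [1.0, 0.03, -0.0, -0.0]
ft_force: [-0.4, 0.3, -3.5]
grip_width: 0.192
grasp_force: 97.6
```

{"op": "arm_command", "data": {"series": "0.95 0.001 0 -0.007 0; 0.95 0.001 0 -0.007 0; 0.95 0.001 0 -0.007 0; 0.95 0.002 0 -0.007 0; 0.95 0.002 0 -0.007 0; 0.95 0.002 0 -0.007 0; 0.95 0.002 0 -0.007 0; 0.95 0.002 0 -0.007 0; 0.95 0.003 0 -0.007 0; 0.95 0.003 0 -0.007 0"}}

```text
clock: 13.05
position: [0.4801, -0.2272, 0.1135]
ee_rot: [1.0, 0.03, 0.0, 0.0]
ft_force: [-1.1, 0.0, -2.5]
grip_width: 0.187
grasp_force: 97.6
```

```bash
python3 - <<'E'
from h import *
from workcell import manip, viewer
D={n:viewer.camera(n) for n in("side","scene")};pickle.dump(D,open("d4.pkl","wb"))
o=manip.get_obs();print(o["position"],o["ft_force"].round(1))
cv2.imwrite("pics/p5.png",np.hstack([cv2.resize(D["scene"]["pixels"][110:230,190:350,::-1],(400,300),interpolation=2),cv2.resize(D["side"]["pixels"][190:290,310:440,::-1],(400,300),interpolation=2)]))
E
```

```text
[ 0.48040067 -0.22721497  0.11372833] [-0.7 -0.1 -2.7]
```

View pics/p5.png

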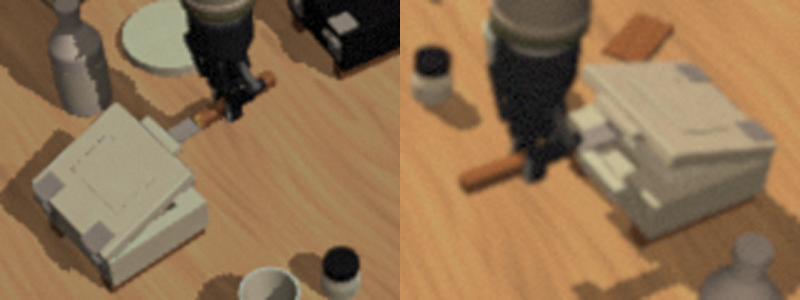

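The cover is ajar, about 0.35 rad, and borne on the blade (scene (180,130) in the crop). I go on along the arc.

{"op": "arm_command", "data": {"series": "0.95 0.006 0 -0.015 0; 0.95 0.007 0 -0.015 0; 0.95 0.007 0 -0.014 0; 0.95 0.008 0 -0.014 0; 0.95 0.009 0 -0.014 0; 0.95 0.009 0 -0.013 0; 0.95 0.01 0 -0.013 0; 0.95 0.011 0 -0.012 0; 0.95 0.011 0 -0.012 0; 0.95 0.012 0 -0.011 0"}}

```text
clock: 14.4
position: [0.5162, -0.225, 0.1668]
ee_rot: [1.0, 0.03, 0.0, 0.0]
ft_force: [-0.2, 0.1, -2.5]
grip_width: 0.185
grasp_force: 97.6
```

{"op": "arm_command", "data": {"series": "0.95 0.012 0 -0.01 0; 0.95 0.013 0 -0.01 0; 0.95 0.013 0 -0.009 0; 0.95 0.014 0 -0.008 0; 0.95 0.014 0 -0.008 0; 0.95 0.015 0 -0.007 0; 0.95 0.015 0 -0.006 0; 0.95 0.015 0 -0.005 0; 0.95 0.015 0 -0.005 0; 0.95 0 0 0 0"}}

```text
clock: 15.65
position: [0.5669, -0.2218, 0.194]
ee_rot: [1.0, 0.031, 0.001, 0.0]
ft_force: [-0.7, 0.5, -1.6]
grip_width: 0.186
grasp_force: 98.1
```

```bash
python3 - <<'E'
from h import *
from workcell import manip, viewer
D={n:viewer.camera(n) for n in("side","scene")};pickle.dump(D,open("d5.pkl","wb"))
o=manip.get_obs();print(o["position"],o["ft_force"].round(1))
cv2.imwrite("pics/p6.png",np.hstack([cv2.resize(D["scene"]["pixels"][80:230,170:370,::-1],(400,300),interpolation=2),cv2.resize(D["side"]["pixels"][160:310,300:500,::-1],(400,300),interpolation=2)]))
E
```

```text
[ 0.56646259 -0.22196643  0.19390404] [-0.9  1.  -0.7]
```

View pics/p6.png

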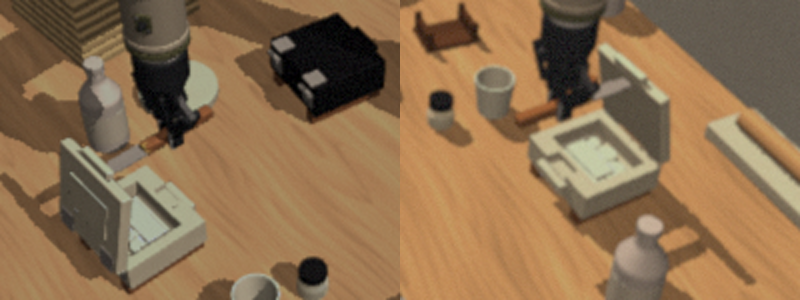

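The cover is now at about 75°, with the blade tip pressing its underside and the tile untouched. I push on past upright.

{"op": "arm_command", "data": {"series": "0.95 0.016 0 -0.004 0; 0.95 0.016 0 -0.003 0; 0.95 0.016 0 -0.002 0; 0.95 0.016 0 -0.002 0; 0.95 0.016 0 -0.001 0; 0.95 0.016 0 0 0; 0.95 0.016 0 0 0; 0.95 0.016 0 0 0; 0.95 0.016 0 0 0; 0.95 0.014 0 0 0"}}

```text
clock: 17.0
position: [0.6298, -0.2181, 0.1985]
ee_rot: [1.0, 0.03, 0.0, 0.0]
ft_force: [1.2, -0.1, -0.1]
grip_width: 0.192
grasp_force: 98.0
```

{"op": "arm_command", "data": {"series": "0.95 0.008 0 0 0; 0.95 0.006 0 0 0; 0.95 0 0 0 0; 0.95 -0.015 0 0 0; 0.95 -0.04 0 0 0; 0.95 -0.07 0 -0.02 0; 0.95 -0.08 0 -0.03 0; 0.95 -0.08 0 -0.03 0; 0.95 -0.08 0 -0.03 0; 0.95 0 0 0 0"}}

```text
clock: 18.25
position: [0.4875, -0.2278, 0.244]
ee_rot: [1.0, 0.029, 0.001, 0.001]
ft_force: [0.1, -0.5, -0.2]
grip_width: 0.19
grasp_force: 98.3
```

```bash
python3 - <<'E'
from h import *
from workcell import manip, viewer
D={n:viewer.camera(n) for n in("side","scene")};pickle.dump(D,open("d6.pkl","wb"))
o=manip.get_obs();print(o["position"],o["ft_force"].round(1),o["ee_rot"].round(4))
cv2.imwrite("pics/p7.png",np.hstack([cv2.resize(D["scene"]["pixels"][80:230,170:370,::-1],(400,300),interpolation=2),cv2.resize(D["side"]["pixels"][160:310,300:500,::-1],(400,300),interpolation=2)]))
E
```

```text
[ 0.48903304 -0.22675709  0.24277992] [ 0.6 -0.  -0.9] [9.995e-01 3.010e-02 4.000e-04 4.000e-04]
```

View pics/p7.png

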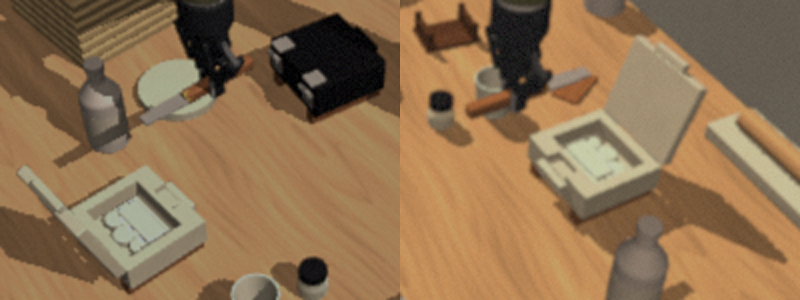

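The cover stands folded back well past upright, clear of the knife. The tile is in place. I return to the rest.

{"op": "arm_command", "data": {"series": "0.95 0 0 0 0.031; 0.95 0.027 -0.131 0 0; 0.95 0.027 -0.131 0 0; 0.95 0.027 -0.131 0 0; 0.95 0.027 -0.131 0 0; 0.95 0.027 -0.131 0 0; 0.95 0.027 -0.131 0 0; 0.95 0.027 -0.131 0 0; 0.95 0.027 -0.131 0 0; 0.95 0.027 -0.131 0 0"}}

```text
clock: 19.6
position: [0.604, 0.2434, 0.2416]
ee_rot: [1.0, -0.018, -0.0, -0.0]
ft_force: [1.2, -0.8, -0.8]
grip_width: 0.191
grasp_force: 98.3
```

```bash
python3 - <<'E'
from h import *
from workcell import manip, viewer
D={n:viewer.camera(n) for n in("side","scene","wrist")};pickle.dump(D,open("d7.pkl","wb"))
o=manip.get_obs();print(o["position"],o["ee_rot"].round(4))
E
```

```text
[0.60253791 0.24579267 0.24101372] [ 0.9999 -0.0153 -0.0013 -0.0011]
```

{"op": "arm_command", "data": {"series": "0.95 0 0.01 0 0; 0.95 0 0 0.1 0; 0.95 0 0 0.1 0; 0.95 0 0 0.1 0; 0.95 0 0 0.08 0; 0.95 0 0 0.05 0; 0.95 0 0 0.02 0; 0.95 0 0 0 0; 0.95 0 0 0 0; 0.95 0 0 0 0"}}

```text
clock: 21.0
position: [0.6039, 0.2373, 0.0635]
ee_rot: [1.0, -0.018, 0.001, -0.0]
ft_force: [-0.5, 0.2, -1.0]
grip_width: 0.188
grasp_force: 98.3
```

```bash
python3 - <<'E'
from h import *
from workcell import manip, viewer
D={n:viewer.camera(n) for n in("side","scene","wrist")};pickle.dump(D,open("d8.pkl","wb"))
o=manip.get_obs();print(o["position"],o["ee_rot"].round(4),o["ft_force"].round(1))
cv2.imwrite("pics/p8.png",np.hstack([cv2.resize(D["scene"]["pixels"][255:345,285:405,::-1],(400,300),interpolation=2),cv2.resize(D["side"]["pixels"][135:210,280:380,::-1],(400,300),interpolation=2)]))
E
```

```text
[0.60359787 0.2371672  0.06293027] [ 9.998e-01 -1.830e-02  3.000e-04 -0.000e+00] [ 0.5 -0.5 -0.4]
```

View pics/p8.png

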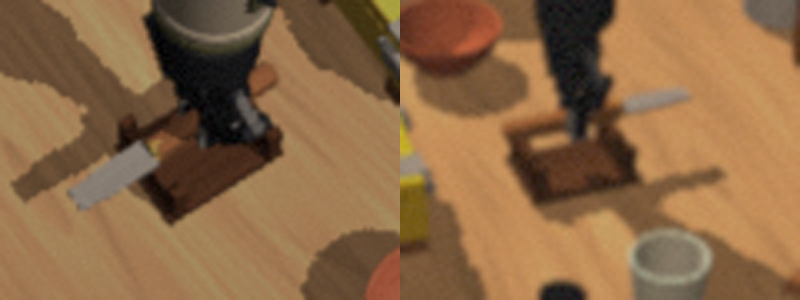

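The knife hangs level over both bars, between the stops. I lower it and release.

{"op": "arm_command", "data": {"series": "0.95 0 0 0.015 0; 0.95 0 0 0.015 0; 0.95 0 0 0.008 0; 0.95 0 0 0.005 0; 0.95 0 0 0.002 0; 0.95 0 0 0 0; 0.75 0 0 0 0; 0.6 0 0 0 0; 0.5 0 0 0 0; 0.4 0 0 0 0", "newtons": 20}}

```text
clock: 22.4
position: [0.6034, 0.2371, 0.0443]
ee_rot: [1.0, -0.018, -0.0, 0.0]
ft_force: [0.5, -0.0, -0.9]
grip_width: 0.599
grasp_force: 0.0
```

{"op": "arm_command", "data": {"series": "0.3 0 0 0 0; 0.3 0 0 0 0; 0.3 0 0 0 0; 0.3 0 0 -0.03 0; 0.3 0 0 -0.06 0; 0.3 0 0 -0.1 0; 0.3 0 0 -0.1 0; 0.3 0 0 -0.1 0; 0.3 0 0 -0.1 0; 0.3 0 0 0 0"}}

```text
clock: 23.65
position: [0.6045, 0.2381, 0.2452]
ee_rot: [1.0, -0.018, 0.003, -0.001]
ft_force: [0.1, 1.0, -0.6]
grip_width: 0.699
grasp_force: 0.0
```

```bash
python3 - <<'E'
from h import *
from workcell import manip, viewer
D={n:viewer.camera(n) for n in("side","scene","wrist")};pickle.dump(D,open("d9.pkl","wb"))
o=manip.get_obs();print(o["position"],o["grip_width"],o["ft_force"].round(1))
a,b,w=D["scene"]["pixels"],D["side"]["pixels"],D["wrist"]["pixels"]
f=lambda i:cv2.resize(i[:,:,::-1],(400,300),interpolation=2)
cv2.imwrite("pics/p9.png",np.vstack([np.hstack([f(a[255:345,285:405]),f(b[135:210,280:380])]),np.hstack([f(a[80:230,170:370]),f(w[30:270,160:480])])]))
E
```

```text
[0.60312038 0.2368958  0.24015877] 0.7022987269119558 [ 0.2 -0.7 -0.7]
```

View pics/p9.png

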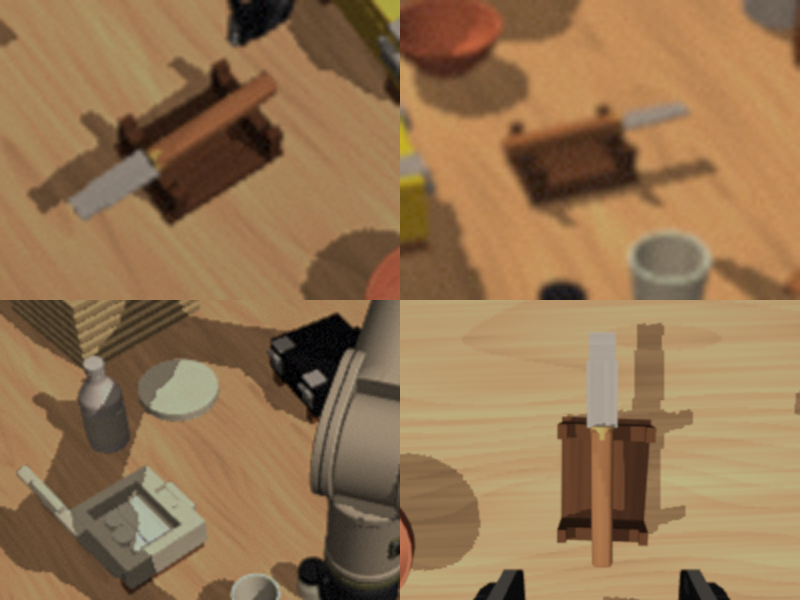

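The knife lies level across both bars, centred between the stops. The cover stays wide open, and the fingers are clear. Handing in.

```bash
python3 -c "
from workcell import manip
print(manip.hand_in())"
```

```text
the job is handed in; nothing more can be done
None
```

The job is handed in after about 24 s of robot time: the cover is folded back past upright, the tile looks undisturbed in its cavity, and the knife lies level across both bars of its rest; no verdict was returned.

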